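# Tip two crates, push the stamped one onto the dispatch line

### The arm

A 7-joint arm with a two-finger parallel gripper is mounted at the origin on the work surface; the furniture and walls round the work are solid. World frame = base frame: x ahead of the robot, y to its left, z up, the work surface at z = 0. Lengths are in m, angles in rad, forces in N, time in s.
With the tool pointing down it reaches from about 0.4 to 0.85 m from the base axis. Payload 4.4 kg.
Tool frame: the origin (TCP) lies at the very end of the fingers, on their centre line; the grasp point (between the pads) lies 19 mm behind it; z points along the fingers, y is the line along which they close (so a half turn about z gives the same grasp; the last joint's range is limited). The gripper opens to 94 mm and grips with 3 to 60 N. Pads are 16 mm wide; open, the fingers measure 119 mm over their backs; the gripper's body (75 mm by 177 mm) begins 78 mm behind the grasp point.
Start: joints at [1.106, 0.628, 0.038, 1.517, -0.027, 0.996, -0.02], TCP at [0.252, -0.599, 0.205] pointing down, gripper open.
Joint ranges: [-3.06, 3.06], [-0.37, 2.12], [-1.25, 1.32], [0.18, 2.47], [-1.1, 4.24], [0.23, 1.98], [-2.94, 2.94]. Speed limits (rad/s): [2.57, 2.57, 3.14, 3.14, 3.14, 3.14, 3.14].

### API

Orientations are given as [roll, pitch, yaw] about the fixed x, y, z axes, in that order (R = Rz(yaw) Ry(pitch) Rx(roll)).
In Python, from rig import manip gives the robot as it stands.
- The arm moves only by the tool send_rows, never from a script. Its argument "plan" is a list of rows, each a list of 2 entries, a list of its own where there are three numbers: the shift along the tool's x, y, z in m, then the turn, a rotation vector about the tool's x, y, z in degrees. In form: [[[x, y, z], [wx, wy, wz]], ...]. A call has 1 to 20 rows; each row is the pose to reach, as a shift and turn from the pose commanded when the call began, along the tool's axes at that moment; what a row does not reach only later rows make up. A row lasts 1/12 s, in which the tool goes at most 41.7 mm and 7.16 degrees, less where a joint would pass 70% of its speed; a pose out of reach is approached as far as the arm can. A call with a gripper value outside its range is refused whole. "grip" is the finger opening in m, from 0 to 0.094, set as the call begins (left out, the last holds). The fingers move at their own pace and stop on an object; the grip force is fixed at half the most. Time passes only in rows, so rows that repeat a pose let the fingers close. It gives the time, the measured TCP pose, the force, the opening and the grip force at its end, in the units of the state.
- manip.get_obs(): the state, without advancing time (a new reading comes with each control period).
- manip.snapshot(name): name is "scene" or "side" or "wrist"; returns a dict with "image" (384x512x3 uint8, blue, green, red), "z_map" (384x512 float32, m along the optical axis (not along the pixel's ray), 0 where there is no reading), "camera_matrix" (3x3 intrinsics, pixels), "D" ([k1, k2, p1, p2, k3] as OpenCV has them; the pictures are not rectified), "eye" and "rotation" of the camera in the world. Camera axes: x right, y down, z forward; pixel columns grow to the right and rows downward; lengths in m; the calibration is good to about 2 mm. A picture is of the moment at which its call begins.
- manip.close_job(): hands the job in; it is judged then, once.
The state is a dict: "time_s": time; "joints": joint angles; "joint_vel": joint speeds; "joint_efforts": joint torques, N m; "tool_pos": TCP position; "ee_rot": TCP orientation; "ft_force": force on the tool from outside, world axes, zero at the start; "wrist_torque": the same for the moment, N m; "width": opening from 0.0 (shut) to 1.0 (fully open); "grasp_force": force on a finger pad.
Only numpy, scipy, OpenCV 4.12 (cv2) and the standard library are available. Lean on these libraries where they do the work, as an engineer would, in place of code of your own. Each camera call takes 0.05 s, during which the arm holds its last target. There are 200 camera calls.

### The job

Two identical empty grey crates stand upright on the bench, one on each side of the yellow dispatch line, and one of them has a round orange stamp on its underside. With the fingers only, tip each crate over onto its side so that its underside can be seen, then push the stamped one along the bench until it lies over the dispatch line centred on it, with the whole width of the tape under it. Do not lift either crate, leave the plain one lying on its side well clear of the line, and do not disturb the small things standing around.

Things in the scene. Friction and masses are not known exactly. Their poses are not given: they have to be found in the camera images.
- stamped_crate: Open-topped empty grey plastic crate with black bands, 50 (x) x 60 (y) x 80 (z) mm outside, walls 3 mm, about 0.2 kg: the one with a round orange stamp, 38 mm across, in the middle of its underside. Upright it looks just like the plain crate; either may stand on the left. Origin at the centre of its underside, z up when upright, x roughly away from the robot.
- stamped_crate_center (a point): Geometric centre of the stamped crate, 40 mm along its z from its origin; 25 mm above the bench once it lies on its back.
- plain_crate: The other crate, same size, weight and axes, no stamp. Pushed near the top of its 60 mm wide face nearest the robot, straight along its x, either crate tips about its far bottom edge without sliding much, overbalances at about 35 degrees and falls on its far side: it then lies 50 mm high, mouth away from the robot, underside facing the robot.
- plain_crate_center (a point): Geometric centre of the plain crate, 40 mm along its z axis from its origin.
- dispatch_line: Yellow tape with black cross marks stuck flat on the bench, 170 mm long (its x axis, pointing roughly away from the robot) and 30 mm wide (its y axis, to the left). Under 1 mm thick. Origin at its middle. Fixed around it: machines up to 320 mm high to the left and beyond, a board tray 110 mm high on the robot's right, and a white cord up to 21 mm high on the right.
- capacitor: Dark blue capacitor, 25 mm across and 46 mm high, standing loose on the bench on the robot's side of the crates; origin at the centre of its underside. To be left alone.
- clamp_knob: Black star knob, 36 mm across and 38 mm high with its stud up, standing loose beyond the crates; origin at the centre of its underside. To be left alone.
- flux_bottle: White bottle with red needle cap, 40 mm across and 116 mm high, standing loose beyond the crates; origin at the centre of its underside. To be left alone.
- step_gauge: Stepped aluminium block, 26 x 68 x 24 mm, loose beyond the crates; origin at the centre of its underside. To be left alone.

How it is judged:
By the outcome, as a careful person would: the job done as asked, in the order asked, and still so for the second after the job is handed in, with the robot touching nothing.
It also fails if it takes over 54 s, if anything falls off the work surface, if the arm or the gripper's body presses on something with over 40 N, if the wrist force passes 120 N, or if a joint passes its speed limit or range.

## Working session

There is one attempt and no reset: what is moved stays moved. The work goes in short steps, Python scripts to look and compute and a tool call to move; the robot and the scene stay as the last step left them, time stands still between calls to the robot, and variables do not carry over. Pictures are saved under pics/ and viewed, at most 10 in all, crops included, and the job is handed in when it is done.

Besides the shell and the picture viewer there is one more tool, called after "Call:" as a command line: name --argument value ..., lists and objects as JSON in quotes. send_rows: Moves the arm, as the interface text tells. Its arguments: {"type":"object","properties":{"plan":{"type":"array","items":{"type":"array"}},"grip":{"type":"number"}},"required":["plan"]}

```bash
mkdir -p pics; cat > h.py <<'E'
import numpy as np, cv2, pickle
from rig import manip
def snap(n,f):
    s=manip.snapshot(n); cv2.imwrite('pics/'+f+'.png',s['image']); pickle.dump(s,open(f+'.pkl','wb')); return s
def w(s,u,v,z=None):
    K=np.array(s['camera_matrix']);D=np.array(s['D']);R=np.array(s['rotation']);e=np.array(s['eye'])
    p=cv2.undistortPoints(np.array([[[u,v]]],float),K,D)[0,0]; r=np.array([p[0],p[1],1])
    if z is None:
        d=s['z_map'][int(round(v)),int(round(u))]; return e+R@(r*d)
    q=R@r; return e+q*(z-e[2])/q[2]
E
python3 - <<'E'
from h import *
o=manip.get_obs();print(o)
a=snap('scene','s1');b=snap('side','d1')
print(a['eye'],a['rotation'],b['eye'],b['rotation'])
cv2.imwrite('pics/s1b.png',cv2.resize(a['image'],(800,600),interpolation=cv2.INTER_CUBIC))
cv2.imwrite('pics/d1b.png',cv2.resize(b['image'],(800,600),interpolation=cv2.INTER_CUBIC))
E
```

```text
{'time_s': 0.0, 'joints': array([ 1.10621698,  0.62932829,  0.03841609,  1.51836277, -0.02698271,
        0.99628878, -0.01999161]), 'joint_vel': array([ 7.01980020e-04,  7.13957216e-05, -1.43700009e-03, -7.32812844e-04,
        2.81785076e-04,  9.06664344e-04, -5.80684695e-05]), 'joint_efforts': array([ 2.58178770e-04, -5.49727356e+01,  1.14418253e+00, -1.86631930e+01,
       -5.20966435e-02,  2.37178802e-02,  1.58664297e-04]), 'tool_pos': array([ 0.25216813, -0.59836958,  0.20456689]), 'ee_rot': array([-3.13972288e+00,  2.28922394e-05,  3.98818212e-01]), 'ft_force': array([-0.34913632, -0.17069821, -0.35550019]), 'wrist_torque': array([0.02523419, 0.01240363, 0.03614738]), 'grasp_force': 0.0, 'width': 1.0016442180895302}
[-0.0059581  -0.89083334  0.42496434] [-2.00199099  0.02351918 -0.71311418] [0.29633329 0.45489987 0.40665198] [-1.97071429  0.0087973  -2.89848472]
```

View pics/s1b.png

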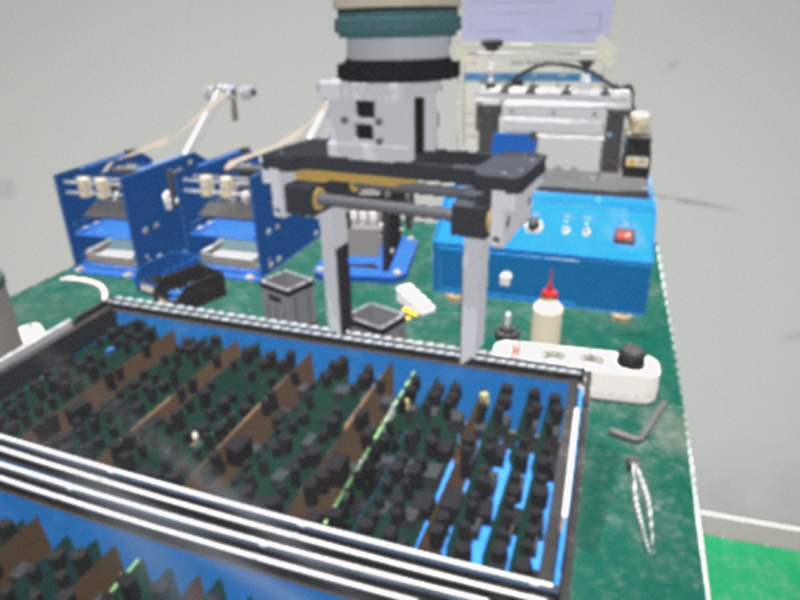

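View pics/d1b.png

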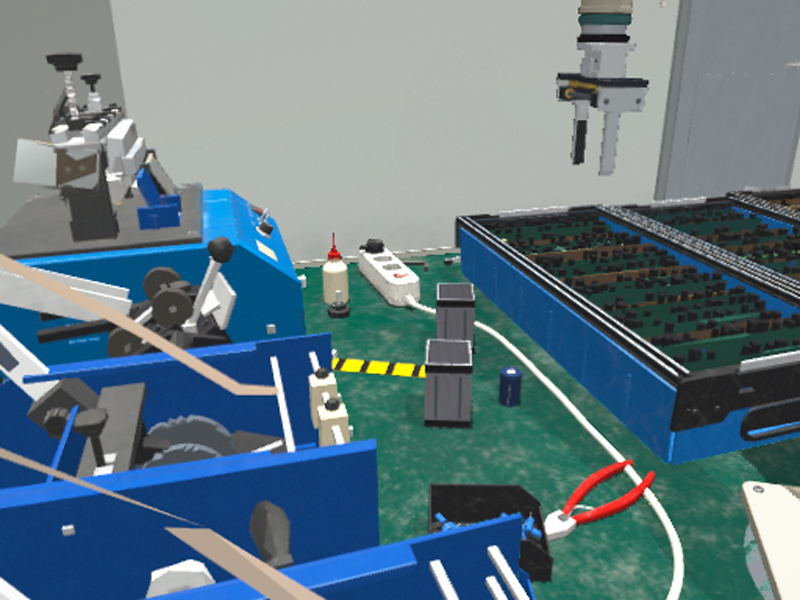

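The side view shows the near crate (left, big view px ~448,385), the far crate (~455,315), the tape at y≈367 running left to ~333, the capacitor at (511,386), and the knob and bottle at (338,300). The scene view sees only the crate tops behind the tray. Next I'll measure from the side view and its depth.

```bash
sed -i "s/R=np.array(s\['rotation'\])/R=Rt(s)/" h.py; cat >> h.py <<'E'
from scipy.spatial.transform import Rotation as Ro
def Rt(s): return Ro.from_euler('xyz',s['rotation']).as_matrix()
def cloud(s):
    K=np.array(s['camera_matrix']);D=np.array(s['D']);z=s['z_map']
    v,u=np.mgrid[0:z.shape[0],0:z.shape[1]]
    p=cv2.undistortPoints(np.stack([u.ravel(),v.ravel()],-1).astype(float)[:,None],K,D)[:,0]
    P=np.c_[p,np.ones(len(p))]*z.reshape(-1,1)
    P=P@Rt(s).T+np.array(s['eye']); P[z.ravel()==0]=np.nan
    return P.reshape(*z.shape,3)
E
python3 - <<'E'
from h import *
import pickle
b=pickle.load(open('d1.pkl','rb')); a=pickle.load(open('s1.pkl','rb'))
k=.64
for n,u,v in [('tapeL',338,365),('tapeR',424,371),('tapetop',380,361),('tapebot',380,374),('near face',449,395),('near top',449,360),('far face',455,315),('cap',511,390),('bottle',336,280),('knob',339,308)]:
    print(n,w(b,u*k,v*k).round(3), w(b,u*k,v*k,0).round(3))
# top-down max height + colour map, 1px=0.75mm... x .3-.8 up, y -.65..0.05 
H=np.full((500,700,3),40,np.uint8);Z=np.full((500,700),-1.)
for s in(a,b):
    P=cloud(s).reshape(-1,3);C=s['image'].reshape(-1,3)
    ok=np.isfinite(P).all(1)&(P[:,2]<.35);P=P[ok];C=C[ok]
    o=np.argsort(P[:,2]);P=P[o];C=C[o]
    r=((.85-P[:,0])*1000).astype(int);c=((.15-P[:,1])*1000).astype(int)
    m=(r>=0)&(r<500)&(c>=0)&(c<700)
    for i in np.where(m)[0]:
        if P[i,2]>Z[r[i],c[i]]: Z[r[i],c[i]]=P[i,2];H[r[i]:r[i]+2,c[i]:c[i]+2]=C[i]
for i in range(0,700,100):cv2.putText(H,'y%.2f'%(.15-i/1000),(i,10),0,.35,(255,255,255));H[:,i]=90
for i in range(0,500,100):cv2.putText(H,'x%.2f'%(.85-i/1000),(0,i+10),0,.35,(255,255,255));H[i]=90
cv2.imwrite('pics/top.png',H)
x0,y0=200,160
cv2.imwrite('pics/crop.png',cv2.resize(b['image'][155:300,190:350],None,fx=4.5,fy=4,interpolation=cv2.INTER_CUBIC))
E
```

```text
tapeL [ 0.559 -0.251  0.002] [ 0.56  -0.254 -0.   ]
tapeR [ 0.447 -0.265 -0.001] [ 0.447 -0.264  0.   ]
tapetop [ 0.51  -0.278 -0.   ] [ 0.51  -0.278  0.   ]
tapebot [ 0.501 -0.246 -0.001] [ 0.5   -0.244  0.   ]
near face [ 0.395 -0.147  0.04 ] [ 0.406 -0.213  0.   ]
near top [ 0.405 -0.202  0.053] [ 0.421 -0.301  0.   ]
far face [ 0.418 -0.323  0.056] [ 0.438 -0.447  0.   ]
cap [ 0.332 -0.204  0.022] [ 0.334 -0.241  0.   ]
bottle [ 0.629 -0.449  0.041] [ 0.666 -0.55   0.   ]
knob [ 0.61  -0.404  0.014] [ 0.621 -0.434  0.   ]
```

View pics/top.png

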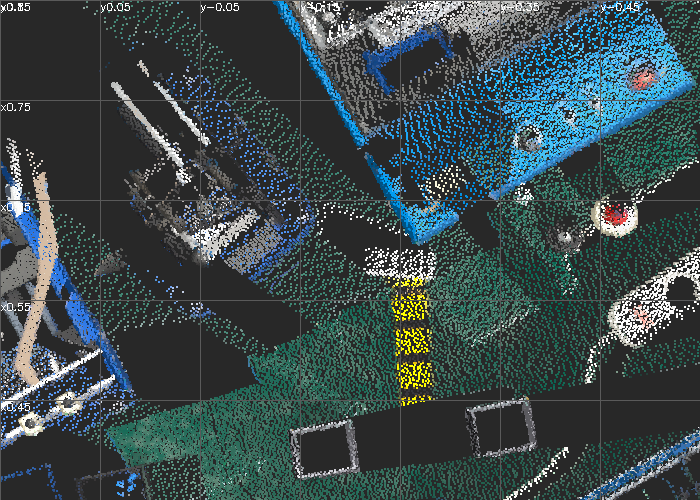

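View pics/crop.png

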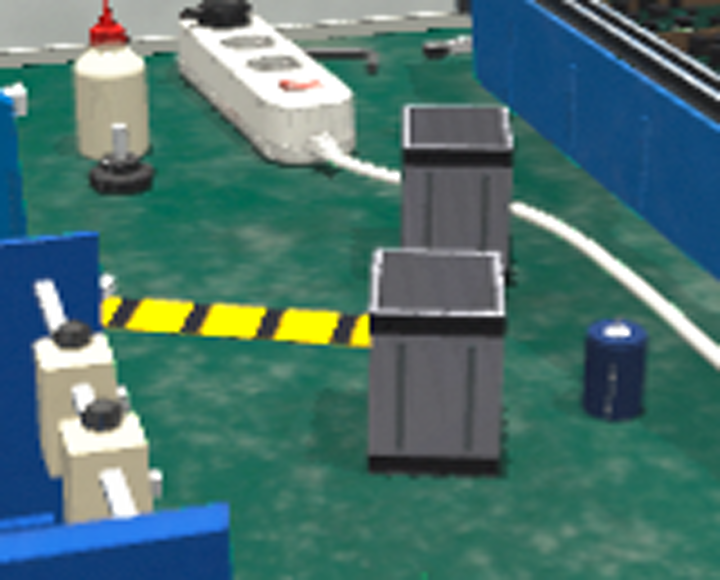

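The overhead map shows the left crate at about (0.40, -0.174), the right crate at about (0.423, -0.351), and the tape centreline at y≈-0.265. The white block at x≈0.57–0.60 at the far tape end is the step gauge. I'll fit the exact rectangles and take a wrist picture.

```bash
python3 - <<'E'
from h import *
b=pickle.load(open('d1.pkl','rb')); P=cloud(b);Q=P.reshape(-1,3)
def rect(n,cx,cy,r,z0,z1):
    m=np.isfinite(Q).all(1)&(np.hypot(Q[:,0]-cx,Q[:,1]-cy)<r)&(Q[:,2]>z0)&(Q[:,2]<z1)
    print(n,m.sum(),cv2.minAreaRect((Q[m,:2]*1000).astype(np.float32)),Q[m].max(0).round(3),Q[m].min(0).round(3))
rect('L',.40,-.174,.06,.0775,.085);rect('R',.423,-.351,.06,.0775,.085)
rect('gauge',.585,-.25,.05,.004,.03);rect('cap',.33,-.21,.03,.01,.06);rect('knob',.612,-.415,.035,.005,.03)
h=cv2.cvtColor(b['image'],cv2.COLOR_BGR2HSV);m=cv2.inRange(h,(22,150,120),(35,255,255))>0
T=P[m];T=T[np.isfinite(T).all(1)&(abs(T[:,2])<.01)];print('tape',cv2.minAreaRect((T[:,:2]*1000).astype(np.float32)),T.min(0),T.max(0))
# tray/cord near the work
for x in(.28,.32,.36,.4):
  mm=np.isfinite(Q).all(1)&(abs(Q[:,0]-x)<.01)&(Q[:,2]>.008)&(Q[:,1]<-.24);print(x,Q[mm][:,1].max() if mm.any() else None, Q[mm&(Q[:,2]>.04)][:,1].max() if (mm&(Q[:,2]>.04)).any() else None)
s=snap('wrist','w1');print(s['eye'],s['rotation'])
E
```

```text
L 135 ((400.9158020019531, -172.7017364501953), (50.46897888183594, 63.18961715698242), 9.8790864944458) [ 0.43  -0.14   0.081] [ 0.371 -0.208  0.078]
R 64 ((422.475830078125, -350.034423828125), (48.604835510253906, 61.22892379760742), 10.91482162475586) [ 0.452 -0.318  0.08 ] [ 0.395 -0.382  0.078]
gauge 9 ((573.2313842773438, -277.2253723144531), (4.186623573303223, 10.97122573852539), 19.024368286132812) [ 0.577 -0.271  0.008] [ 0.571 -0.282  0.005]
cap 270 ((334.03826904296875, -214.49295043945312), (24.425477981567383, 24.963199615478516), 54.41049575805664) [ 0.346 -0.201  0.045] [ 0.322 -0.226  0.01 ]
knob 115 ((619.263916015625, -419.79510498046875), (32.05404281616211, 52.84207534790039), 38.52340316772461) [ 0.634 -0.396  0.03 ] [ 0.597 -0.449  0.005]
tape ((509.1386413574219, -262.72601318359375), (126.4526596069336, 37.407737731933594), 3.4924590587615967) [ 0.44505786 -0.28094485 -0.0026461 ] [ 0.57330944 -0.24147188  0.00267763]
0.28 -0.2823172899381018 -0.2823172899381018
0.32 -0.3536747219420414 -0.3536747219420414
0.36 -0.42283569397304965 -0.42283569397304965
0.4 -0.32007107581893934 -0.32007107581893934
[ 0.32268829 -0.56852078  0.38259877] [ 2.87036151e+00  2.10219928e-03 -1.17331744e+00]
```

Call:
send_rows --grip 0 --plan '[[[0.202,-0.174,0],[0,0,12]],[[0.202,-0.174,0],[0,0,12]],[[0.202,-0.174,0],[0,0,12]],[[0.202,-0.174,0],[0,0,12]],[[0.202,-0.174,0],[0,0,12]],[[0.202,-0.174,0],[0,0,12]],[[0.202,-0.174,0],[0,0,12]],[[0.202,-0.174,0],[0,0,12]],[[0.202,-0.174,0],[0,0,12]],[[0.202,-0.174,0.03],[0,0,12]],[[0.202,-0.174,0.06],[0,0,12]],[[0.202,-0.174,0.09],[0,0,12]],[[0.202,-0.174,0.12],[0,0,12]],[[0.202,-0.174,0.142],[0,0,12]],[[0.202,-0.174,0.142],[0,0,12]],[[0.202,-0.174,0.142],[0,0,12]]]'

```text
time_s: 1.48
tool_pos: [0.3693, -0.3615, 0.0627]
ee_rot: [-3.14, 0.002, 0.187]
ft_force: [-0.1, 0.6, 0.4]
width: 0.007
grasp_force: 0.0
```

Now push along tool x to tip the right crate, then lift.

Call:
send_rows --plan '[[[0.01,0,0],[0,0,0]],[[0.016,0,0],[0,0,0]],[[0.021,0,0],[0,0,0]],[[0.026,0,0],[0,0,0]],[[0.031,0,0],[0,0,0]],[[0.036,0,0],[0,0,0]],[[0.041,0,0],[0,0,0]],[[0.046,0,0],[0,0,0]],[[0.051,0,0],[0,0,0]],[[0.056,0,0],[0,0,0]],[[0.061,0,0],[0,0,0]],[[0.066,0,0],[0,0,0]],[[0.066,0,0],[0,0,0]],[[0.066,0,0],[0,0,0]],[[0.05,0,-0.01],[0,0,0]],[[0.03,0,-0.04],[0,0,0]],[[0,0,-0.07],[0,0,0]],[[0,0,-0.07],[0,0,0]]]'

```text
time_s: 2.98
tool_pos: [0.3671, -0.3633, 0.1371]
ee_rot: [3.137, 0.0, 0.184]
ft_force: [-0.1, 1.1, -0.9]
width: 0.007
grasp_force: 0.0
```

```bash
python3 - <<'E'
from h import *
b=snap('side','d2')
cv2.imwrite('pics/crop2.png',cv2.resize(b['image'][155:300,190:350],None,fx=3.5,fy=3.5,interpolation=cv2.INTER_CUBIC))
print(manip.get_obs()['tool_pos'],manip.get_obs()['joints'])
E
```

```text
[ 0.36929909 -0.36222124  0.13553505] [ 0.66439543  0.53822268  0.08216166  1.96238599 -0.0686642   0.64037094
 -0.59596132]
```

View pics/crop2.png

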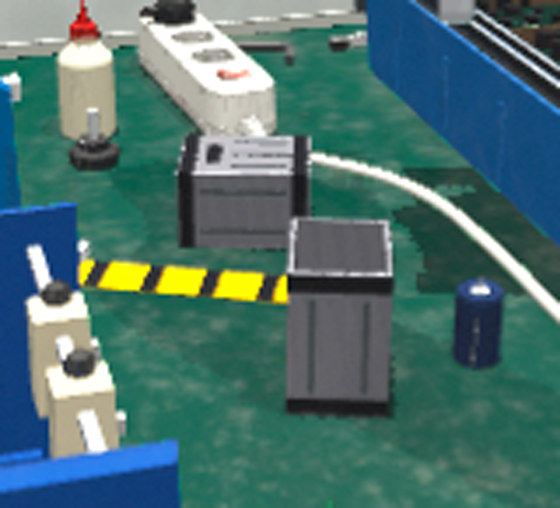

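The right crate lies on its back at about (240,190) in the crop, clear of the tape; nothing else was disturbed. The left crate is next.

Call:
send_rows --plan '[[[0.019,-0.04,0],[0,0,0.8]],[[0.019,-0.08,0],[0,0,0.8]],[[0.019,-0.12,0],[0,0,0.8]],[[0.019,-0.15,0],[0,0,0.8]],[[0.019,-0.181,0],[0,0,0.8]],[[0.019,-0.181,0],[0,0,0.8]],[[0.019,-0.181,0],[0,0,0.8]],[[0.019,-0.181,0.02],[0,0,0.8]],[[0.019,-0.181,0.04],[0,0,0.8]],[[0.019,-0.181,0.06],[0,0,0.8]],[[0.019,-0.181,0.072],[0,0,0.8]],[[0.019,-0.181,0.072],[0,0,0.8]],[[0.019,-0.181,0.072],[0,0,0.8]]]'

```text
time_s: 4.12
tool_pos: [0.3557, -0.1796, 0.0607]
ee_rot: [-3.141, 0.001, 0.174]
ft_force: [0.4, 0.1, 0.3]
width: 0.009
grasp_force: 0.0
```

Call:
send_rows --plan '[[[0.008,0,0],[0,0,0]],[[0.014,0,0],[0,0,0]],[[0.019,0,0],[0,0,0]],[[0.024,0,0],[0,0,0]],[[0.029,0,0],[0,0,0]],[[0.034,0,0],[0,0,0]],[[0.039,0,0],[0,0,0]],[[0.044,0,0],[0,0,0]],[[0.049,0,0],[0,0,0]],[[0.054,0,0],[0,0,0]],[[0.059,0,0],[0,0,0]],[[0.059,0,0],[0,0,0]],[[0.059,0,0],[0,0,0]],[[0.05,0,-0.01],[0,0,0]],[[0.04,0,-0.04],[0,0,0]],[[0.04,0,-0.07],[0,0,0]],[[0.04,0,-0.11],[0,0,0]],[[0.04,0,-0.14],[0,0,0]],[[0.04,0,-0.14],[0,0,0]]]'

```text
time_s: 5.7
tool_pos: [0.3987, -0.1733, 0.2065]
ee_rot: [3.136, -0.01, 0.175]
ft_force: [0.5, -0.5, -0.2]
width: 0.006
grasp_force: 0.0
```

```bash
cat >> h.py <<'E'
def rect(Q,n,cx,cy,r,z0,z1):
    Q=Q.reshape(-1,3);m=np.isfinite(Q).all(1)&(np.hypot(Q[:,0]-cx,Q[:,1]-cy)<r)&(Q[:,2]>z0)&(Q[:,2]<z1)
    print(n,m.sum(),cv2.minAreaRect((Q[m,:2]*1000).astype(np.float32)),Q[m].max(0).round(3),Q[m].min(0).round(3))
def orange(s):
    h=cv2.cvtColor(s['image'],cv2.COLOR_BGR2HSV);m=cv2.inRange(h,(6,120,90),(19,255,255));P=cloud(s)
    n,l,st,c=cv2.connectedComponentsWithStats(m)
    for i in range(1,n):
        if st[i,4]>8: print('orange',st[i],np.nanmedian(P[l==i],0).round(3))
E
python3 - <<'E'
from h import *
a=snap('scene','s3');b=snap('side','d3')
P=cloud(b);orange(a);orange(b)
rect(P,'L',.465,-.162,.07,.046,.06);rect(P,'R',.486,-.338,.07,.046,.06)
A=a['image'][160:260,120:370];B=b['image'][150:300,180:350]
c=np.zeros((580,790,3),np.uint8)
A=cv2.resize(A,(625,250));B=cv2.resize(B,(374,330));c[:250,:625]=A;c[250:580,:374]=B
cv2.imwrite('pics/c3.png',c);o=manip.get_obs();print(o['tool_pos'],o['ee_rot'])
E
```

```text
orange [244 211  11   4  25] [ 0.452 -0.343  0.041]
L 827 ((464.9233703613281, -162.2736053466797), (80.0073013305664, 64.0306625366211), 9.89767837524414) [ 0.509 -0.125  0.051] [ 0.421 -0.196  0.046]
R 461 ((488.5104064941406, -337.9720458984375), (79.3982925415039, 65.33268737792969), 9.858227729797363) [ 0.531 -0.3    0.051] [ 0.444 -0.374  0.046]
[ 0.39593789 -0.1719552   0.2024284 ] [ 3.14026249e+00 -2.82908046e-03  1.75821124e-01]
```

View pics/c3.png

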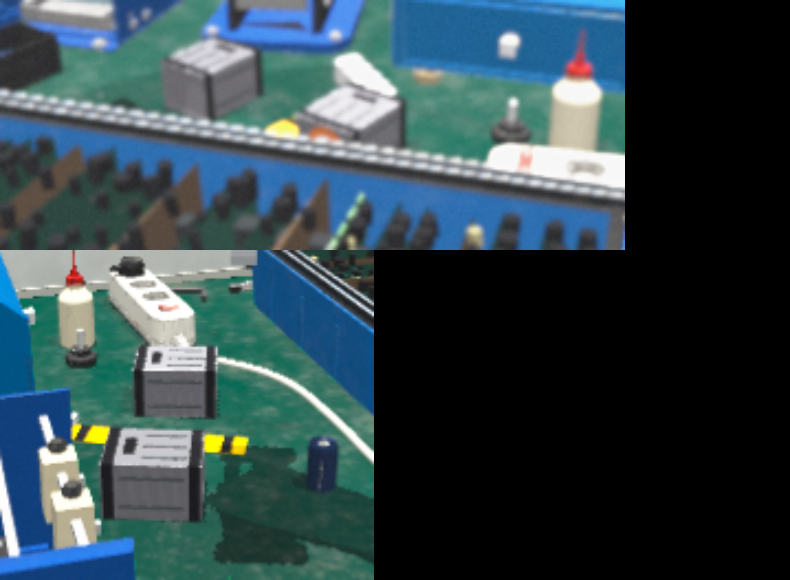

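The orange stamp is on the right crate (318,132 in the composite); the left crate's underside is plain grey. In the side view the near end of the tape is now visible at (248,445). I'll fit the tape axis next.

```bash
python3 - <<'E'
from h import *
T=[]
for f in('d1','d3'):
    b=pickle.load(open(f+'.pkl','rb'));h=cv2.cvtColor(b['image'],cv2.COLOR_BGR2HSV);m=cv2.inRange(h,(22,150,100),(35,255,255))>0
    for v,u in np.argwhere(m):
        p=w(b,u,v,0)
        if .38<p[0]<.6 and -.3<p[1]<-.22:T.append(p)
T=np.array(T);print(cv2.minAreaRect((T[:,:2]*1000).astype(np.float32)),T.min(0),T.max(0))
for x in np.arange(.40,.58,.01):
    s=T[abs(T[:,0]-x)<.005];
    if len(s):print(round(x,3),len(s),s[:,1].min().round(4),s[:,1].max().round(4))
b=pickle.load(open('d3.pkl','rb'));Q=cloud(b).reshape(-1,3)
m=np.isfinite(Q).all(1)&(Q[:,2]>.008)&(Q[:,2]<.06)&(abs(Q[:,0]-.488)<.12)&(Q[:,1]<-.385)&(Q[:,1]>-.48)
print('right of crate',Q[m][::max(1,m.sum()//25)].round(3).tolist())
E
```

```text
((489.29241943359375, -262.13262939453125), (165.11407470703125, 32.98980712890625), 3.7786707878112793) [ 4.06316870e-01 -2.82878871e-01 -5.55111512e-17] [ 5.72395544e-01 -2.41893598e-01  5.55111512e-17]
0.41 33 -0.2829 -0.2528
0.42 23 -0.2815 -0.2506
0.43 26 -0.2825 -0.2523
0.44 38 -0.2811 -0.2497
0.45 30 -0.2789 -0.2483
0.46 10 -0.2747 -0.2496
0.47 41 -0.2789 -0.2469
0.48 37 -0.279 -0.2464
0.49 13 -0.2785 -0.2481
0.5 33 -0.2757 -0.245
0.51 36 -0.2771 -0.2462
0.52 30 -0.2762 -0.2448
0.53 18 -0.2724 -0.2456
0.54 71 -0.2753 -0.2433
0.55 76 -0.2738 -0.2419
0.56 13 -0.2715 -0.2431
0.57 34 -0.2733 -0.2471
right of crate [[0.54, -0.479, 0.046], [0.548, -0.471, 0.04], [0.511, -0.477, 0.041], [0.529, -0.466, 0.041], [0.551, -0.472, 0.034], [0.515, -0.471, 0.037], [0.536, -0.462, 0.036], [0.371, -0.473, 0.047], [0.522, -0.469, 0.033], [0.544, -0.466, 0.029], [0.51, -0.471, 0.03], [0.53, -0.459, 0.03], [0.368, -0.467, 0.041], [0.52, -0.47, 0.024], [0.541, -0.465, 0.022], [0.508, -0.475, 0.021], [0.531, -0.464, 0.02], [0.555, -0.477, 0.01], [0.517, -0.468, 0.017], [0.533, -0.461, 0.016], [0.371, -0.476, 0.025], [0.511, -0.455, 0.018], [0.522, -0.466, 0.009], [0.505, -0.449, 0.016], [0.603, -0.42, 0.01], [0.607, -0.403, 0.01]]
```

Call:
send_rows --grip 0.05 --plan '[[[0.0555,0.231,0],[0,0,-83.5]],[[0.0555,0.231,0],[0,0,-83.5]],[[0.0555,0.231,0],[0,0,-83.5]],[[0.0555,0.231,0],[0,0,-83.5]],[[0.0555,0.231,0],[0,0,-83.5]],[[0.0555,0.231,0],[0,0,-83.5]],[[0.0555,0.231,0],[0,0,-83.5]],[[0.0555,0.231,0],[0,0,-83.5]],[[0.0555,0.231,0],[0,0,-83.5]],[[0.0555,0.231,0],[0,0,-83.5]],[[0.0555,0.231,0],[0,0,-83.5]],[[0.0555,0.231,0],[0,0,-83.5]],[[0.0555,0.231,0],[0,0,-83.5]],[[0.0555,0.231,0],[0,0,-83.5]],[[0.0555,0.231,0],[0,0,-83.5]],[[0.0555,0.231,0],[0,0,-83.5]]]'

```text
time_s: 7.13
tool_pos: [0.4898, -0.3894, 0.2008]
ee_rot: [-3.141, -0.001, 1.631]
ft_force: [-1.2, -0.1, 1.0]
width: 0.534
grasp_force: 0.0
```

```bash
python3 - <<'E'
from h import *
s=snap('wrist','w4');i=s['image'].copy()
o=manip.get_obs();print(o['tool_pos'],o['ee_rot'],o['width'])
P=cloud(s)
rect(P,'R',.488,-.34,.065,.046,.06)
m=np.isfinite(P).all(2)&(P[...,2]>.006)&(P[...,2]<.03)&(P[...,1]<-.375)
for x in(.42,.44,.46,.48,.5,.52,.54):
    q=P[m&(abs(P[...,0]-x)<.005)]
    if len(q):print(x,len(q),q[:,1].max().round(3),q[:,1].min().round(3))
cv2.imwrite('pics/w4.png',i)
E
```

```text
[ 0.48988744 -0.38943141  0.20103912] [-3.14107437e+00 -4.42185597e-04  1.63174605e+00] 0.5294352960568853
R 3916 ((486.7243957519531, -339.9786071777344), (79.99886322021484, 60.38298797607422), 10.551535606384277) [ 0.531 -0.304  0.051] [ 0.443 -0.376  0.046]
0.42 19 -0.426 -0.574
0.44 25 -0.433 -0.44
0.46 36 -0.437 -0.629
0.48 77 -0.439 -0.696
0.5 110 -0.442 -0.684
0.52 96 -0.459 -0.667
0.54 63 -0.462 -0.668
```

View pics/w4.png

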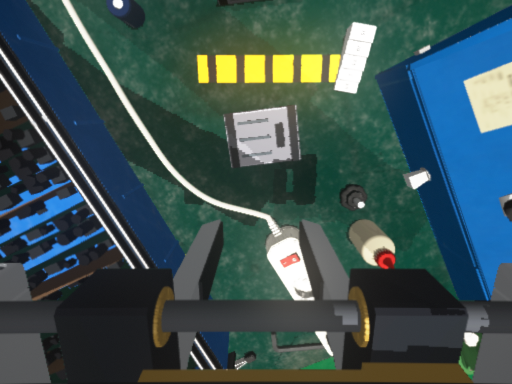

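The wrist view shows the crate lying at (263,135), tape from (197,68) to (340,68), the gauge at (355,58) at the far end, and cord clear of the finger spot. I'll descend and refine the tape pose from this image.

Call:
send_rows --plan '[[[0,0,0.035],[0,0,0]],[[0,0,0.07],[0,0,0]],[[0,0,0.1],[0,0,0]],[[0,0,0.13],[0,0,0]],[[0,0,0.155],[0,0,0]],[[0,0,0.175],[0,0,0]],[[0,0,0.182],[0,0,0]],[[0,0,0.182],[0,0,0]],[[0,0,0.182],[0,0,0]]]'

```text
time_s: 7.93
tool_pos: [0.4905, -0.3898, 0.02]
ee_rot: [3.141, 0.0, 1.633]
ft_force: [-0.1, -0.5, 1.6]
width: 0.531
grasp_force: 0.0
```

```bash
python3 - <<'E'
from h import *
b=pickle.load(open('w4.pkl','rb'));h=cv2.cvtColor(b['image'],cv2.COLOR_BGR2HSV);m=cv2.inRange(h,(22,150,100),(35,255,255))
m[:40]=0;m[100:]=0
T=np.array([w(b,u,v,0)[:2]*1000 for v,u in np.argwhere(m)],np.float32);print(cv2.minAreaRect(T))
E
```

```text
((488.7550048828125, -262.7989807128906), (169.46861267089844, 31.07949447631836), 3.4016671180725098)
```

Call:
send_rows --plan '[[[0.006,0,0],[0,0,0]],[[0.011,0,0],[0,0,0]],[[0.016,0,0],[0,0,0]],[[0.021,0,0],[0,0,0]],[[0.026,0,0],[0,0,0]],[[0.031,0,0],[0,0,0]],[[0.036,0,0],[0,0,0]],[[0.041,0,0],[0,0,0]],[[0.046,0,0],[0,0,0]],[[0.051,0,0],[0,0,0]],[[0.056,0,0],[0,0,0]],[[0.061,0,0],[0,0,0]],[[0.066,0,0],[0,0,0]],[[0.071,0,0],[0,0,0]],[[0.076,0,0],[0,0,0]],[[0.08,0,0],[0,0,0]],[[0.083,0,0],[0,0,0]],[[0.083,0,0],[0,0,0]]]'

```text
time_s: 9.43
tool_pos: [0.4865, -0.3077, 0.0208]
ee_rot: [3.138, 0.003, 1.632]
ft_force: [0.6, -3.9, 4.7]
width: 0.533
grasp_force: 2.1
```

```bash
python3 - <<'E'
from h import *
o=manip.get_obs();print(o['tool_pos'],o['ee_rot'],o['ft_force'])
for n in('wrist','side'):
    s=snap(n,n+'5');rect(cloud(s),n,.488,-.268,.06,.046,.06)
E
```

```text
[ 0.48652048 -0.30773274  0.02081771] [3.13802778e+00 2.83891471e-03 1.63249973e+00] [ 0.56427154 -3.90617765  4.66238268]
wrist 17260 ((486.76531982421875, -276.6264953613281), (81.7711410522461, 78.20967102050781), 3.228259563446045) [ 0.529 -0.235  0.06 ] [ 0.445 -0.317  0.046]
side 649 ((489.04815673828125, -273.95538330078125), (81.557861328125, 79.6600341796875), 1.6789294481277466) [ 0.53  -0.233  0.06 ] [ 0.448 -0.313  0.046]
```

Call:
send_rows --plan '[[[0.002,0,0],[0,0,0]],[[0.004,0,0],[0,0,0]],[[0.004,0,0],[0,0,0]],[[0.004,0,0],[0,0,0]],[[-0.01,0,0],[0,0,0]],[[-0.04,0,0],[0,0,0]],[[-0.06,0,0],[0,0,0]],[[-0.06,0,-0.03],[0,0,0]],[[-0.06,0,-0.07],[0,0,0]],[[-0.06,0,-0.11],[0,0,0]],[[-0.06,0,-0.15],[0,0,0]],[[-0.06,0,-0.18],[0,0,0]],[[-0.06,0,-0.18],[0,0,0]],[[-0.06,0,-0.18],[0,0,0]]]'

```text
time_s: 10.7
tool_pos: [0.489, -0.3663, 0.2007]
ee_rot: [3.14, 0.0, 1.633]
ft_force: [0.0, -0.0, -0.7]
width: 0.533
grasp_force: 0.0
```

```bash
python3 - <<'E'
from h import *
o=manip.get_obs();print(o['tool_pos'],o['ft_force'])
for n in('wrist','side'):
    s=snap(n,n+'6');P=cloud(s);rect(P,n,.488,-.265,.06,.046,.056);rect(P,n+'L',.465,-.162,.06,.046,.056)
s=pickle.load(open('wrist6.pkl','rb'));cv2.imwrite('pics/w6.png',s['image'])
E
```

```text
[ 0.48903805 -0.36632055  0.20069834] [ 0.00118149 -0.01559084 -0.72862777]
wrist 4467 ((486.56878662109375, -264.4380798339844), (79.94634246826172, 60.091278076171875), 3.5159997940063477) [ 0.528 -0.232  0.051] [ 0.446 -0.297  0.046]
wristL 851 ((467.2967224121094, -190.73524475097656), (79.25623321533203, 12.404848098754883), 4.704217433929443) [ 0.507 -0.183  0.051] [ 0.428 -0.2    0.046]
side 584 ((488.2306823730469, -262.3817443847656), (80.08954620361328, 63.34650802612305), 2.4541869163513184) [ 0.529 -0.23   0.051] [ 0.447 -0.295  0.046]
sideL 831 ((464.86614990234375, -162.28439331054688), (79.93253326416016, 62.47089385986328), 9.842284202575684) [ 0.508 -0.126  0.051] [ 0.422 -0.196  0.046]
```

View pics/w6.png

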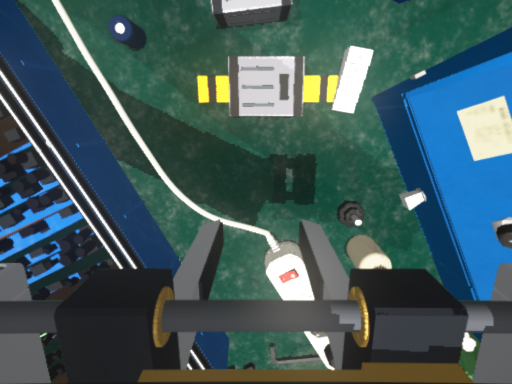

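The crate (266,86) lies square across the tape, about 2 mm from its middle. The plain crate is clear at the top of the view, and the other items are undisturbed. Handing in.

```bash
python3 -c "
from rig import manip
print(manip.close_job())"
```

```text
the job is handed in; nothing more can be done
None
```

I tipped both crates and pushed the stamped one (the right-hand crate) onto the dispatch line, about 2 mm from its centre and square with the tape; the plain one lies on its side clear of the line, nothing else was seen to move, and the job was handed in at about 11 s.

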